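# Shut the wide parts case

## Robot

A 7-joint arm with a two-finger parallel gripper is mounted at the origin on the work surface. World frame = base frame: x ahead of the robot, y to its left, z up, the work surface at z = 0. Lengths are in m, angles in rad, forces in N, time in s.
With the tool pointing down it reaches from about 0.4 to 0.9 m from the base axis. Payload 5.6 kg.
Tool frame: the origin (TCP) lies midway between the tips of the shut fingers; the grasp point (between the pads) lies 19 mm behind it; z points along the fingers, y is the line along which they close (so a half turn about z gives the same grasp; the last joint's range is limited). The gripper opens to 92 mm and grips with 3 to 60 N. Pads are 20 mm wide; open, the fingers measure 128 mm over their backs; the gripper's body (75 mm by 189 mm) begins 69 mm behind the grasp point.
Start: joints at [-1.341, 0.468, -0.012, 1.603, 0.006, 1.071, -0.056], TCP at [0.175, 0.626, 0.215] pointing down, gripper open.
Joint ranges: [-2.53, 2.53], [-0.31, 2.02], [-1.57, 1.55], [0.28, 2.44], [-1.29, 4.43], [0.15, 1.84], [-2.92, 2.92]. Speed limits (rad/s): [2.57, 2.57, 3.14, 3.14, 3.14, 3.14, 3.14].

## Interface

Orientations are given as a 3x3 rotation matrix whose columns are the frame's x, y, z axes.
In Python, from station import env, effector, solver, viewer, workorder, search_frame, tip_of gives the robot as it stands. Calls block until the motion is done:
- env.reach(position, orientation): joint-space move of the TCP to a pose.
- env.movel(position, frame=None, rate=0.15): straight line of the TCP; frame=None keeps the orientation; rate is the mean speed in m/s.
- env.goto_joints(angles): joint-space move.
- effector.release() and effector.grasp(squeeze=None): open the fingers fully, or close them until they stop; squeeze is the grip in N (None keeps the last).
- env.pause(seconds).
- solver.inverse_kinematics(position, orientation): joint angles nearest the present ones, or None.
- env.sense(): the state.
- viewer.read_camera(name): name is "scene" or "side" or "wrist"; returns (picture, depth): 480x640x3 uint8, red, green, blue; 480x640 float32, m along the optical axis (not along the pixel's ray), 0 where there is no reading.
- viewer.camera_info(name): a dict with "intrinsics" (3x3 intrinsics, pixels), "eye" and "rotation" of the camera in the world; the wrist camera has in their place "T_tool_cam" (4x4, takes a point from camera to tool coordinates, whose origin is the TCP and whose axes are the flange's). Camera axes: x right, y up, looking along -z (the intrinsics and any distortion apply to the point x, -y, -z); pixel columns grow to the right and rows downward; lengths in m; the calibration is good to about 2 mm. A picture is of the moment at which its call begins: read the wrist's pose just before it. camera_info takes no time and is no camera call.
A pose or a line that the arm cannot do raises env.PlanningError and nothing moves.
- workorder.finish_job(): hands the job in; it is judged then, once.
Trained networks look in the newest picture that a camera, given by its name, has taken for a name from the list of things; names that differ only in an ending like _2 or _b are one class to them, and where a whole thing is asked for, a point or a joint stands for the part that bears it (a point fixed in the world has none). Each returns a list of dicts, best first, with "score" (0 to 1); they miss things now and then, are a little off and sometimes report something else, mostly with a low value. They report only what shows in the picture. A call takes as long as a camera call.
- search_frame(camera, name): "at" ([x, y, z] in m, in world coordinates, good to about 4 mm: the middle of the surface that is visible of it).
- tip_of(camera, name): "at" ([x, y, z] in m, in world coordinates, good to about 4 mm: a listed point, or the origin of a listed thing).
The state is a dict: "t": time; "joint_positions": joint angles; "joint_velocities": joint speeds; "tau": joint torques, N m; "ee_pos": TCP position; "tcp_rot": TCP orientation; "wrist_force": force on the tool from outside, world axes, zero at the start; "moment": the same for the moment, N m; "gripper_width": finger opening in m; "grasp_force": force on a finger pad.
Only numpy, scipy, OpenCV 4.12 (cv2) and the standard library are available. Lean on these libraries where they do the work, as an engineer would, in place of code of your own. Each camera call takes 0.05 s, during which the arm holds its last target. There are 200 camera calls.

## Task

The wider of the two grey parts cases on the packing bench has been refilled: slide its flat cover fully shut, by pressing down on the cover with the closed fingertips and dragging it along. Leave the cover of the narrower case where it is; that one is still being filled.

Things in the scene. Friction and masses are not known exactly. Their poses are not given: they have to be found in the camera images.
- wide_pad (a point): Place to press: on top of the wide case's smooth black cover (flat plate 69 x 160 x 4 mm, no handle), amid five printed lines, 30 mm behind its leading edge; moves with it. +x: the way it opens, -x: shuts, z up. Cover top 42.5 mm above the table. Grey steel case, fixed, 100 x 260 mm; rim and deck 46 mm high. Loose bearing ring on the deck. Shut, this point is 30 mm from the end wall, 120 mm from the deck.
- wide_cover (a joint): Opening of the wide case's cover, m: 0 = fully shut (end stop, leading edge at the end wall), 0.085 = fully open (end stop, the rest of the cover under the fixed deck). Starts 0.06 to 0.08 open. No spring: it stays where left. About 1.5 N slides it, however hard it is pressed.
- narrow_pad (a point): Place to press: on top of the narrow case's smooth black cover (flat plate 34 x 160 x 4 mm, no handle), amid five printed lines, 30 mm behind its leading edge; moves with it. +x: the way it opens, -x: shuts, z up. Cover top 42.5 mm above the table. Grey steel case, fixed, 65 x 260 mm; rim and deck 46 mm high. Loose fuse on the deck. Shut, this point is 30 mm from the end wall, 120 mm from the deck.
- narrow_cover (a joint): Opening of the narrow case's cover, m: 0 = fully shut (end stop, leading edge at the end wall), 0.085 = fully open (end stop, the rest of the cover under the fixed deck). Starts 0.04 to 0.08 open and must stay as found. No spring: it stays where left. About 1.5 N slides it, however hard it is pressed.

How it is judged:
At the end, for the whole second after the job is handed in: The wide case's cover is shut to within 10 mm of its end stop and at rest, and the narrow case's cover is within 10 mm of where it started (value of joint wide_cover below 0.01 m and velocity of joint wide_cover between -0.01 and 0.01 m/s and distance of narrow_pad from where it was at the start of the episode below 0.01 m); the robot touches nothing.
It fails at once if the narrow case's cover is slid more than 10 mm (distance of narrow_pad from where it was at the start of the episode above 0.01 m).
It also fails if it takes over 30 s, if anything falls off the work surface, if the arm or the gripper's body presses on something with over 40 N, if the wrist force passes 120 N, or if a joint passes its speed limit or range.

## Working session

There is one attempt and no reset: what is moved stays moved. The work goes in short steps, each a Python script; the robot and the scene stay as the last script left them, time stands still between calls to the robot, and variables do not carry over. Pictures are saved under pics/ and viewed, at most 10 in all, crops included, and the job is handed in when it is done.

```bash
mkdir -p pics
python3 - <<'E'
from station import env, effector, solver, viewer, workorder, search_frame, tip_of
import cv2
for c in ("scene","side"):
    p,d=viewer.read_camera(c); cv2.imwrite(f"pics/{c}0.png",p[:,:,::-1])
    for n in ("wide_pad","narrow_pad"):
        print(c,n,"tip",[(x["at"],x["score"]) for x in tip_of(c,n)],"srch",[(x["at"],x["score"]) for x in search_frame(c,n)])
    i=viewer.camera_info(c); print(i)
print(env.sense()["t"])
E
```

```text
scene wide_pad tip [([0.5766, 0.2661, 0.0458], 0.76)] srch [([0.5826, 0.2647, 0.0437], 0.95)]
scene narrow_pad tip [([0.5516, -0.2148, 0.0447], 0.57)] srch []
{'intrinsics': array([[440.22853077,   0.        , 317.95997098],
       [  0.        , 440.22853077, 241.91176523],
       [  0.        ,   0.        ,   1.        ]]), 'eye': array([1.00671504, 0.18150047, 0.65201546]), 'rotation': array([[-0.34250149, -0.6905375 ,  0.63706411],
       [ 0.93935982, -0.26410748,  0.21874725],
       [ 0.01720022,  0.67335369,  0.73912039]])}
side wide_pad tip [([0.5803, 0.2603, 0.0466], 0.95), ([0.5529, -0.2207, 0.0432], 0.54)] srch [([0.5828, 0.2602, 0.0448], 0.89)]
side narrow_pad tip [([0.5541, -0.2203, 0.0447], 0.83)] srch [([0.5568, -0.2213, 0.0414], 0.76)]
{'intrinsics': array([[518.17746416,   0.        , 327.65891948],
       [  0.        , 518.17746416, 239.38615128],
       [  0.        ,   0.        ,   1.        ]]), 'eye': array([ 0.10190556, -0.5723953 ,  0.49110738]), 'rotation': array([[ 0.80831989,  0.28665966, -0.51424235],
       [-0.58872645,  0.40021543, -0.70230248],
       [ 0.00448593,  0.87043314,  0.49226622]])}
0.5
```

View pics/scene0.png

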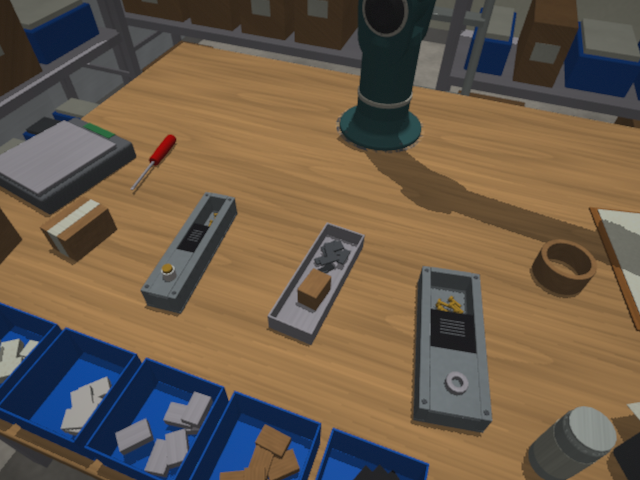

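View pics/side0.png

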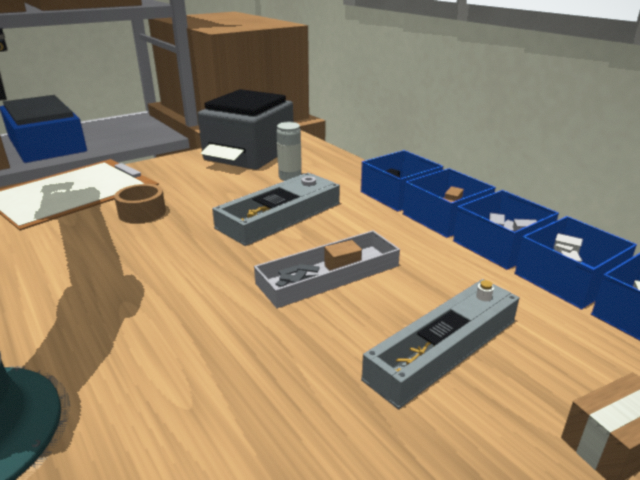

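The scene picture shows the wide case at about (450,345), with its open tray end towards the robot at (450,290), its black pad lines at (453,328) and the ring at (457,382). The narrow case is at (195,245). The side picture agrees, and so do the detections at about 45 mm height. Next I'll get the case axis from depth.

```bash
cat > h.py <<'E'
import numpy as np, cv2
from station import env, effector, solver, viewer, workorder, search_frame, tip_of
def cloud(c):
    p,d=viewer.read_camera(c); i=viewer.camera_info(c); K=i["intrinsics"]
    v,u=np.mgrid[:480,:640]
    P=np.stack([(u-K[0,2])/K[0,0]*d,-(v-K[1,2])/K[1,1]*d,-d],-1)@i["rotation"].T+i["eye"]
    P[d<=0]=np.nan
    return p,P
E
python3 - <<'E'
from h import *
for c in ("scene","side"):
    p,P=cloud(c); Q=P.reshape(-1,3)
    r=np.hypot(Q[:,0]-.6,Q[:,1]-.265)
    m=(r<.19)&(abs(Q[:,2]-.0455)<.006)
    im=m.reshape(480,640).astype(np.uint8)
    n,l,s,_=cv2.connectedComponentsWithStats(im); k=1+np.argmax(s[1:,4])
    X=Q[(l==k).ravel()]
    print(c,cv2.minAreaRect((X[:,:2]*1000).astype(np.float32)),np.median(X[:,2]))
    b=cv2.boxPoints(cv2.minAreaRect((X[:,:2]*1000).astype(np.float32))); print(b)
    t=(r<.25)&(Q[:,2]>.06)&(Q[:,2]<.3); print("tall",t.sum(), np.nanmin(Q[t],0) if t.any() else'',np.nanmax(Q[t],0) if t.any() else '')
E
```

```text
scene ((591.136962890625, 265.8825988769531), (262.28607177734375, 101.1815185546875), 9.838235855102539) 0.04739799305024611
[[453.2782  293.32135]
 [470.56677 193.6278 ]
 [728.9957  238.44385]
 [711.70715 338.1374 ]]
tall 4170 [0.66316755 0.13747827 0.06000437] [0.82423519 0.45232871 0.13506898]
side ((591.9620971679688, 266.42547607421875), (264.7454528808594, 105.43702697753906), 10.390375137329102) 0.0462220431654663
[[452.25204 294.40558]
 [471.26804 190.69751]
 [731.6721  238.44537]
 [712.6561  342.15344]]
tall 1215 [0.68843834 0.12087187 0.06013479] [0.84931129 0.4557835  0.13293161]
```

```bash
cat >> h.py <<'E'
a=np.deg2rad(10.1); U=np.array([np.cos(a),np.sin(a),0]); V=np.array([-U[1],U[0],0]); Z=np.array([0,0,-1.])
C=np.array([.5915,.266,0])
def rot(s): y=s*V; return np.column_stack([np.cross(y,Z),y,Z])
E
python3 - <<'E'
from h import *
effector.grasp(10)
q0=np.array(env.sense()["joint_positions"]); best=None
pad=C-.0128*U
for s in (1,-1):
    q=solver.inverse_kinematics(pad+[0,0,.16],rot(s))
    if q is not None:
        d=abs(np.array(q)-q0).max(); print(s,np.round(q,2),d)
        if best is None or d<best[0]: best=(d,s)
env.reach(pad+[0,0,.16],rot(best[1]))
s=env.sense(); print(best,s["t"],s["ee_pos"],s["wrist_force"],s["gripper_width"])
p,d=viewer.read_camera("wrist"); cv2.imwrite("pics/w1.png",p[:,:,::-1])
for n in ("wide_pad",): 
    for x in tip_of("wrist",n): print(x, (np.array(x["at"])-C)@U,(np.array(x["at"])-C)@V)
E
```

```text
1 [-0.55  0.5   0.1   1.69 -0.06  0.95  1.32] 1.3713997214360287
-1 [-0.94  0.56  0.63  1.72 -0.38  0.99 -1.55] 1.4976535547303467
(np.float64(1.3713997214360287), 1) 3.9083 [0.57835352 0.26520513 0.16012318] [-0.85657091  0.4611921  -0.44131131] 0.0006154974432703393
{'at': [0.5783, 0.269, 0.0419], 'score': 0.87} -0.012469341797386591 0.00526835032433754
```

View pics/w1.png

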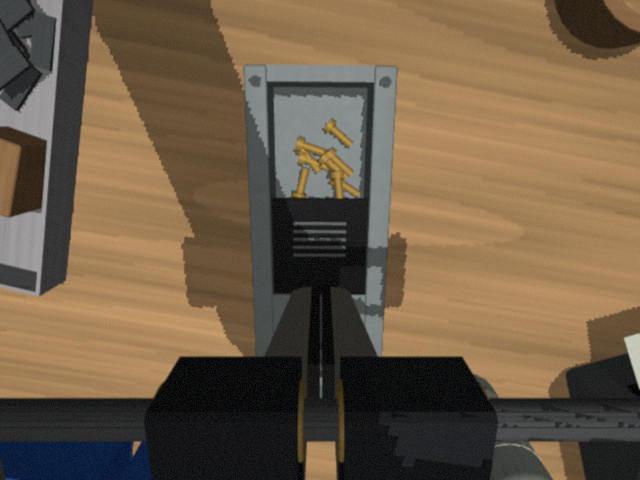

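The wrist picture shows the case upright and centred: leading edge at row 198, pad lines at (320,238), fingertips at (320,290) on the same column. The pad estimates agree, so I'll press and drag.

Run:
```python
from h import *
pad=C-.0125*U; R=rot(1)
env.movel(pad+[0,0,.055],R,rate=.1); env.pause(.2)
f0=np.array(env.sense()["wrist_force"]); z=.050
def F(): return np.array(env.sense()["wrist_force"])-f0
while z>.030:
    env.movel(pad+[0,0,z],R,rate=.03); env.pause(.1)
    f=F()
    if abs(f[2])>10: break
    z-=.001 if abs(f[2])<1 else .0005
s=env.sense(); print("contact",z,s["ee_pos"],f,s["t"])
if abs(f[2])>10:
  for k in range(1,16):
    env.movel(pad-.005*k*U+[0,0,z],R,rate=.04)
    f=F(); e=np.array(env.sense()["ee_pos"]); print(k,round((e-C)@U,4),round(e[2],4),np.round([f@U,f@V,f[2]],1))
    if abs(f[2])<8: z-=.0004
    if abs(f[2])>25: z+=.0005
    if f@U>12 : break
    if env.sense()["t"]>20: break
  print(env.sense()["t"])
```

```text
contact 0.040999999999999995 [0.58053443 0.26407437 0.04285597] [-1.14352425 -1.50033982 10.6091378 ] 10.025
1 -0.0159 0.0429 [-0.4 -0.3  9.9]
2 -0.0209 0.0428 [-1.4 -0.6  8.8]
3 -0.0259 0.0428 [-1.3 -0.9  9.3]
4 -0.0308 0.0429 [-0.  -2.   9.9]
5 -0.0358 0.0428 [-1.  -1.2  9.3]
6 -0.0408 0.0428 [ 1.  -0.8 10.3]
7 -0.0458 0.0428 [-0.4 -0.6 10.3]
8 -0.0508 0.0428 [-0.6 -0.   9.7]
9 -0.0558 0.0428 [-0.8 -1.  10.4]
10 -0.0608 0.0428 [-0.4 -1.6 10.4]
11 -0.0658 0.0428 [-1.7 -2.   9.9]
12 -0.0708 0.0428 [-0.3 -0.5 10.7]
13 -0.0758 0.0428 [-1.2 -0.8 10.7]
14 -0.0808 0.0428 [-0.2 -1.7 11.8]
15 -0.0858 0.0428 [-0.8 -1.2 10.5]
14.15
```

Run:
```python
from h import *
p,d=viewer.read_camera("wrist"); cv2.imwrite("pics/w2.png",p[:,:,::-1])
p,d=viewer.read_camera("scene"); cv2.imwrite("pics/s2.png",cv2.resize(p[200:460,380:560,::-1],None,fx=2,fy=2))
for c in ("scene","side","wrist"):
    if c=="side": viewer.read_camera(c)
    for x in tip_of(c,"wide_pad"): print(c,x["score"],x["at"],(np.array(x["at"])-C)@U,(np.array(x["at"])-C)@V)
print(env.sense()["t"])
```

```text
scene 0.81 [0.5042, 0.2533, 0.0416] -0.0881742850331366 0.002806324802155149
side 0.87 [0.5079, 0.2486, 0.0419] -0.08535584687986349 -0.002469697030265098
wrist 0.66 [0.5082, 0.2534, 0.0431] -0.08421873564062965 0.002203308215784632
14.45
```

View pics/s2.png

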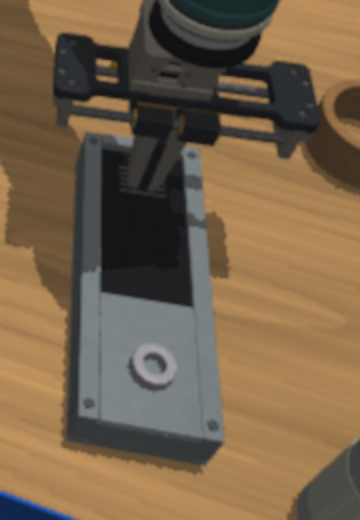

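View pics/w2.png

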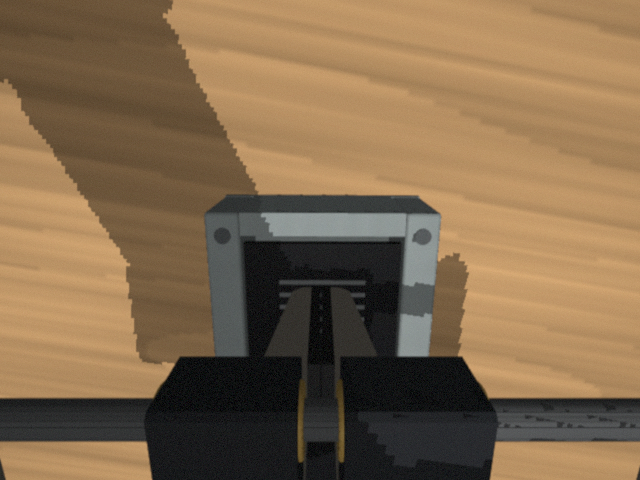

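The cover follows the fingers. The wrist picture shows its leading edge at the end wall (row ~243), and the scene crop shows no tray floor left open. I'll drag a little more to seat it, then lift and check.

Run:
```python
from h import *
R=rot(1); b=C-.0125*U; z=.041
for k in range(1,5):
    env.movel(b-(.075+.003*k)*U+[0,0,z],R,rate=.03)
    s=env.sense(); f=np.array(s["wrist_force"]); print(k,np.round((s["ee_pos"]-C)@U,4),np.round([f@U,f@V,f[2]],1))
    if f@U>6: break
e=np.array(env.sense()["ee_pos"])
env.movel([e[0],e[1],.06],R,rate=.05)
env.movel(C-.04*U+[0,0,.2],R,rate=.2); env.pause(.3)
p,d=viewer.read_camera("wrist"); cv2.imwrite("pics/w3.png",p[:,:,::-1])
for c in ("wrist","scene","side"):
    if c!="wrist": viewer.read_camera(c)
    for x in tip_of(c,"wide_pad")+tip_of(c,"narrow_pad"): print(c,x["score"],x["at"],(np.array(x["at"])-C)@U)
print(env.sense()["t"])
```

```text
1 -0.0885 [-0.2 -0.8  9.7]
2 -0.0907 [ 1.8 -0.6  7.7]
3 -0.0933 [3.2 0.3 6.9]
4 -0.0962 [ 3.1 -0.   6.8]
wrist 0.93 [0.5052, 0.2518, 0.0392] -0.08745283194230014
scene 0.63 [0.5016, 0.2511, 0.0416] -0.09111980009847244
scene 0.63 [0.5486, -0.2195, 0.0435] -0.12737573193856314
side 0.83 [0.5034, 0.2445, 0.0453] -0.09050511476672565
17.6417
```

View pics/w3.png

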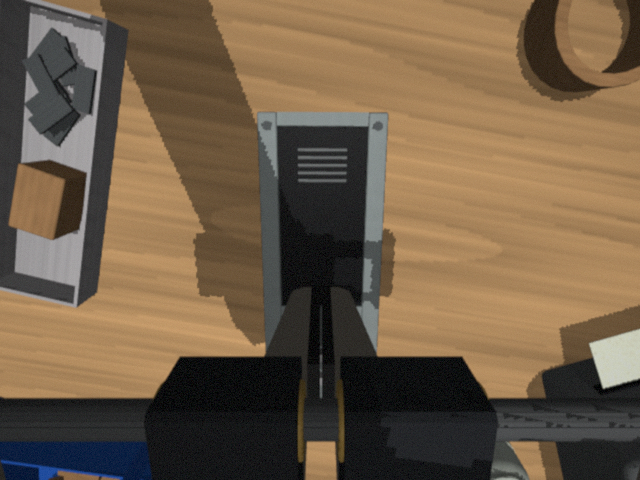

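The cover now reaches the end wall (row ~126) with its lines at (322,165) and no gap showing. The drag force rose to about 3 N at the end, where the fingers slipped, which fits the end stop. The narrow cover hasn't moved, and the arm is clear.

```bash
python3 -c "
from station import workorder
print(workorder.finish_job())"
```

```text
the job is handed in; nothing more can be done
None
```

The wide case's cover is slid shut against its end stop, the narrow cover was left as found, the arm is clear, and the job was handed in at about 18 s; no verdict was returned.

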